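Put the bearing ring away in the specimen drawer

TASK

Lay the smooth steel bearing ring flat in the open drawer of the little blue drawer unit, let go of it, and then slide the drawer fully shut with the ring inside. Take only the ring: leave the toothed gear and the solid round disc where they lie.

Things in the scene. Friction and masses are not known exactly. Their poses are not given: they have to be found in the camera images.
- ring_center (a point): Centre, half-way up, of the bearing ring: a smooth light-grey steel ring, 52 mm outside diameter, 35 mm hole, 15 mm high, under 0.2 kg, lying loose and flat on the bench; z is its axis. Hold it across its outside. A toothed gear and a solid disc of like size lie in a row with it along world y, in any order, their centres at least 85 mm apart along y.
- gear_center (a point): Centre, half-way up, of the toothed steel gear, 60 mm across and 14 mm high, lying flat and loose on the bench; a bystander to be left where it lies.
- disc_center (a point): Centre, half-way up, of the plain solid pale-grey steel disc (no hole, no teeth), 65 mm across and 15 mm high, lying flat and loose on the bench; a bystander to be left where it lies.
- drawer_floor (a point): Point on the drawer's inner floor (black liner, 15 mm above the bench), on its mid-line, 46 mm behind the inner face of its front; moves with the drawer. x points to the drawer's rear, the way it slides shut; z up. Inside, the tub spans x -46 to +106 mm, y -62 to +62 mm; its side walls rise to z +30 mm. The front is 8 mm thick, 138 mm wide and rises to z +40 mm.
- drawer_handle (a point): Middle of the steel bow handle on the drawer's grey front; axes as drawer_floor. Its bar, 8 mm thick and 60 mm long along y, lies 40 mm above the bench, its outer side 4 mm before this point (-x); the front's outer face is 22 mm behind the point (+x). The blue unit behind is fixed, 144 mm wide and 60 mm high, turned up to 0.1 rad; a calculator 14 mm high lies on its top.
- drawer (a joint): How far the drawer is pulled out, in m: 0 is fully shut, 0.12 fully open; 0.095 to 0.12 at the start. So much of the drawer, counted from the front's outer face, stands out before the unit; the rest is under the unit's top. It slides along its x with about 1.5 N of friction, has no spring or latch, and stays where it is left.
Mind the look-alikes: they are no part of the job. What is shaped like the part that bears ring_center but orange or yellow is not meant.

How it is judged:
By the outcome, as a careful person would: the job done as asked, in the order asked, and still so for the second after the job is handed in, with the robot touching nothing.
It also fails if it takes over 54 s, if anything falls off the work surface, if the arm or the gripper's body presses on something with over 40 N, if the wrist force passes 120 N, or if a joint passes its speed limit or range.

ROBOT

A 6-joint arm with a two-finger parallel gripper is mounted at the origin on a cart in front of the work surface, level with it; the furniture and walls round the work are solid. World frame = base frame: x ahead of the robot, y to its left, z up, the work surface at z = 0. Lengths are in mm, angles in rad, forces in N, time in s.
With the tool pointing down it reaches from about 350 to 875 mm from the base axis. Payload 4.2 kg.
Tool frame: the origin (TCP) lies between the finger pads; the fingertips stand 11 mm ahead of it and the grasp point (between the pads) lies 8 mm behind it (ctrl.tcp_to_tips is the distance from the TCP to the fingertips, in mm); z points along the fingers, y is the line along which they close (so a half turn about z gives the same grasp; the last joint's range is limited). The gripper opens to 87 mm and grips with 3 to 60 N. Pads are 19 mm wide; open, the fingers measure 117 mm over their backs; the gripper's body (75 mm by 190 mm) begins 51 mm behind the grasp point.
Start: joints at [1.431, 0.385, 0.008, 0, -1.194, -0.259], TCP at [242.662, 575.946, 233.55] pointing down, gripper open.
Joint ranges: [-3.14, 3.14], [-1.21, 2.06], [-1.07, 1.41], [-3.16, 2.05], [-2.99, -0.16], [-3.1, 3.1]. Speed limits (rad/s): [2.79, 2.79, 3.14, 3.14, 3.14, 3.14].

INTERFACE

Orientations are given as [roll, pitch, yaw] about the fixed x, y, z axes, in that order (R = Rz(yaw) Ry(pitch) Rx(roll)).
In Python, from bench import ctrl, cams gives the robot as it stands.
- The arm moves only by the tool move_arm, never from a script. Its argument "series" is one flat list of numbers, 5 for each row, row after row: the shift along the world's x, y, z in mm, then the turn about the world's z in rad, then the opening, from 0 (shut) to 1 (fully open). A call has exactly 8 rows; each row shifts and turns the commanded pose from where the row before left it; what a row does not reach is not made up. A row lasts 1/12 s, in which the tool goes at most 41.7 mm and 7.16 degrees, less where a joint would pass 70% of its speed; a pose out of reach is approached as far as the arm can. A call with a gripper value outside its range is refused whole. The fingers move at their own pace and stop on an object; "squeeze" is the grip in N (left out, the last holds). Time passes only in rows, so rows that do not move let the fingers close, or fill a call up. It gives the time, the measured TCP pose, the force, the opening and the grip force at its end, in the units of the state.
- ctrl.get_state(): the state, without advancing time (a new reading comes with each control period).
- cams.camera(name): name is "side" or "top"; returns a dict with "pixels" (400x640x3 uint8, blue, green, red), "range_z" (400x640 float32, mm along the optical axis (not along the pixel's ray), 0 where there is no reading), "K" (3x3 intrinsics, pixels), "rvec" (rotation vector, rad) and "tvec" (3), from world to camera coordinates, as OpenCV has them. Camera axes: x right, y down, z forward; pixel columns grow to the right and rows downward; lengths in mm; the calibration is good to about 2 mm. A picture is of the moment at which its call begins.
- ctrl.job_done(): hands the job in; it is judged then, once.
The state is a dict: "time": time; "qpos": joint angles; "qvel": joint speeds; "effort": joint torques, N m; "position": TCP position; "orientation": TCP orientation; "wrist_force": force on the tool from outside, world axes, zero at the start; "moment": the same for the moment, N m; "opening": opening from 0.0 (shut) to 1.0 (fully open); "finger_force": force on a finger pad.
Only numpy, scipy, OpenCV 4.12 (cv2) and the standard library are available. Lean on these libraries where they do the work, as an engineer would, in place of code of your own. Each camera call takes 0.05 s, during which the arm holds its last target. There are 200 camera calls.

## Working session

There is one attempt and no reset: what is moved stays moved. The work goes in short steps, Python scripts to look and compute and a tool call to move; the robot and the scene stay as the last step left them, time stands still between calls to the robot, and variables do not carry over. Pictures are saved under pics/ and viewed, at most 10 in all, crops included, and the job is handed in when it is done.

Besides the shell and the picture viewer there is one more tool, called after "Emit:" in YAML: its name, and indented under it one key for each argument. move_arm: Moves the arm, as the interface text tells. Its arguments: {"type":"object","properties":{"series":{"type":"array"},"squeeze":{"type":"number"}},"required":["series"]}

```bash
ls; mkdir -p pics; cat > h.py <<'E'
import numpy as np, cv2
from bench import ctrl, cams
def world(c):
    K,R,t=c["K"],cv2.Rodrigues(np.array(c["rvec"],float))[0],np.array(c["tvec"],float).ravel()
    z=c["range_z"].astype(float); v,u=np.mgrid[:z.shape[0],:z.shape[1]]
    P=np.stack([(u-K[0][2])/K[0][0]*z,(v-K[1][2])/K[1][1]*z,z],-1)
    W=(P-t)@R; W[z==0]=np.nan
    return W
E
python3 - <<'E'
from h import *
for n in("top","side"):
    c=cams.camera(n); cv2.imwrite(f"pics/{n}1.png",c["pixels"]); np.save(f"{n}1.npy",world(c))
print(ctrl.get_state())
E
```

```text
pics
{'time': 0.1, 'qpos': array([ 1.43061928e+00,  3.85495302e-01,  6.75777476e-03, -4.47947215e-04,
       -1.19402614e+00, -2.58631396e-01]), 'qvel': array([ 0.00184678, -0.00198291,  0.00321855,  0.00146122, -0.00079418,
        0.00121988]), 'effort': array([-2.75555531e-04, -3.91687953e+01,  1.87936217e+01,  4.23197597e+00,
        1.34901100e-02, -7.10441941e-05]), 'position': array([242.46049941, 575.48140441, 232.55577316]), 'orientation': array([ 3.13958427e+00, -1.00810872e-04, -3.98973557e-01]), 'wrist_force': array([-0.12286595,  0.08091093,  0.15054399]), 'moment': array([-0.00921745,  0.01285755, -0.05805029]), 'finger_force': 0.0, 'opening': 1.0012943267815844}
```

View pics/top1.png

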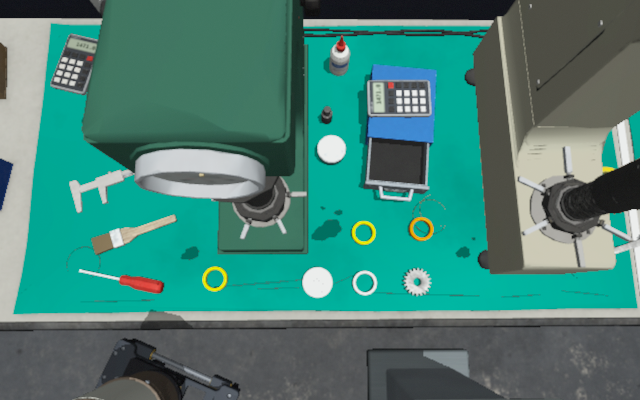

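View pics/side1.png

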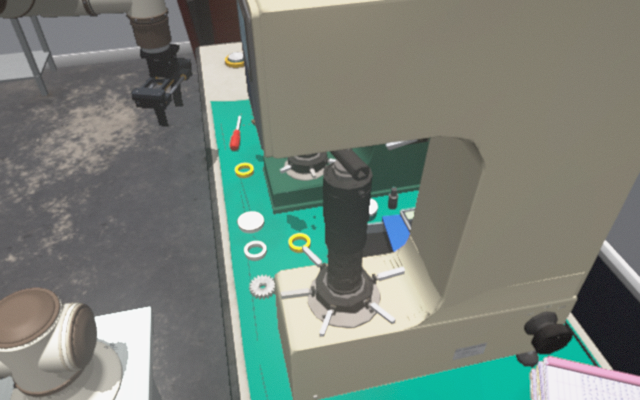

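The top view shows these candidates:
- **Light-grey ring:** (365,283). It is plain, with a hole, and sits in the row, so it fits the description.
- **Solid disc:** (317,283).
- **Toothed gear:** (418,282).
- **Yellow or orange rings, not meant:** (364,233), (215,279) and (421,229).

The drawer is at (397,160) with its handle at (396,194). Machines stand to its left and right. I'll measure now and confirm the ring in an enlarged crop.

```bash
python3 - <<'E'
from h import *
W=np.load("top1.npy"); im=cv2.imread("pics/top1.png")
cv2.imwrite("pics/crop1.png",cv2.resize(im[50:310,290:490],None,fx=3,fy=2.3*1,interpolation=cv2.INTER_CUBIC)[:598])
f=lambda a:np.round(a,1)
def blob(u,v,r,lo,hi):
    p=W[v-r:v+r,u-r:u+r].reshape(-1,3); p=p[(p[:,2]>lo)&(p[:,2]<hi)]
    mn,mx=p.min(0),p.max(0); print((u,v),"mid",f((mn+mx)/2),"size",f(mx-mn),"circ",cv2.minEnclosingCircle(p[:,:2].astype(np.float32)),len(p),"z",f(np.percentile(p[:,2],[10,50,90])))
for u,v in((365,283),(317,283),(418,282)): blob(u,v,20,8,25)
for u,v in((364,233),(421,229)): blob(u,v,17,6,40)
blob(331,149,20,8,120)
# unit top (blue) and drawer
hsv=cv2.cvtColor(im,cv2.COLOR_BGR2HSV)
sl=np.zeros(im.shape[:2],bool); sl[60:205,355:445]=1
for nm,lo,hi in(("unit",54,66),("rim",42,58),("handle",34,48),("floor",8,22)):
    m=sl&(W[...,2]>lo)&(W[...,2]<hi)
    if nm in("rim","handle"): m[:140]=0
    p=W[m]; r=cv2.minAreaRect(p[:,:2].astype(np.float32)); print(nm,len(p),r,f(cv2.boxPoints(r)).tolist(),f(np.median(p[:,2])))
for v in range(130,206,3): print(v,[tuple(f(W[v,u]).astype(int)) for u in(385,397,410)])
# machine edges: max height profile vs y at several x
for x0 in(400,500,600,700): 
  for name,ys in(("",range(-400,500,25)),):
    print(x0,[(y,int(np.nanmax(np.where((abs(W[...,0]-x0)<12)&(abs(W[...,1]-y)<12),W[...,2],-1)))) for y in ys])
E
```

```text
(365, 283) mid [398.6 261.4  14.7] size [50.7 51.9 11.5] circ ((398.3758239746094, 261.462890625), 26.1021671295166) 215 z [12.2 14.3 16.9]
(317, 283) mid [399.2 363.2  14.7] size [63.2 62.2 11.5] circ ((399.99249267578125, 363.1243591308594), 32.400779724121094) 730 z [12.2 14.7 16.9]
(418, 282) mid [400.1 148.4  13.6] size [59.2 59.4 11.1] circ ((400.0145263671875, 148.13075256347656), 30.09037208557129) 480 z [11.3 13.7 16.1]
(364, 233) mid [505.6 261.8  12.9] size [50.1 50.4 13.4] circ ((506.534423828125, 261.0414733886719), 26.22016716003418) 210 z [11.2 14.7 16.9]
(421, 229) mid [513.8 134.7  12.9] size [50.9 51.6 13.5] circ ((514.2046508789062, 134.6403045654297), 26.29226303100586) 226 z [10.4 14.3 17.1]
(331, 149) mid [692.5 329.9  22.5] size [63.8 62.6 27.9] circ ((692.9823608398438, 330.58721923828125), 32.486717224121094) 665 z [27.8 30.7 33.1]
unit 2726 ((738.4193115234375, 182.59307861328125), (153.77767944335938, 278.22027587890625), 84.80864715576172) [[592.9000244140625, 118.5999984741211], [870.0, 93.4000015258789], [883.9000244140625, 246.60000610351562], [606.7999
[... 5393 characters left out ...]
 (-175, -1), (-150, 217), (-125, 217), (-100, 217), (-75, 256), (-50, 217), (-25, 217), (0, 216), (25, 5), (50, 4), (75, 5), (100, 6), (125, 57), (150, 59), (175, 60), (200, 58), (225, 59), (250, 59), (275, 5), (300, 3), (325, 3), (350, 4), (375, 20), (400, 658), (425, 668), (450, 669), (475, 669)]
700 [(-400, 0), (-375, 4), (-350, 2), (-325, 4), (-300, 3), (-275, -1), (-250, -1), (-225, -1), (-200, -1), (-175, -1), (-150, -1), (-125, -1), (-100, -1), (-75, -1), (-50, -1), (-25, 0), (0, 552), (25, 4), (50, 4), (75, 5), (100, 62), (125, 63), (150, 63), (175, 63), (200, 62), (225, 61), (250, 63), (275, 7), (300, 34), (325, 36), (350, 35), (375, 20), (400, 576), (425, -1), (450, -1), (475, -1)]
```

View pics/crop1.png

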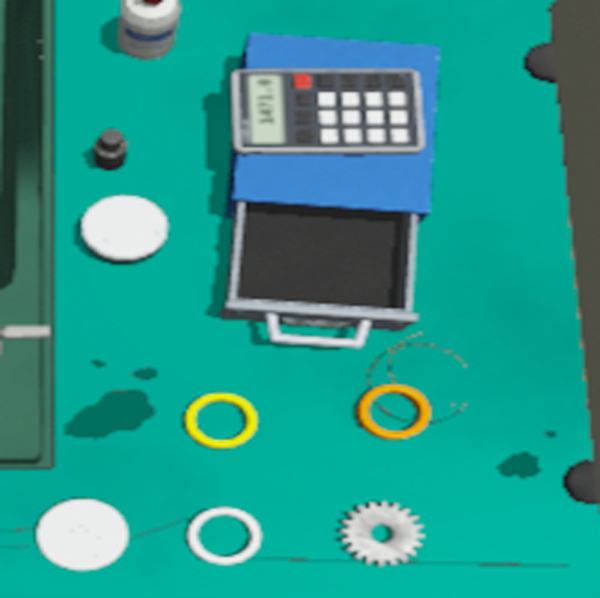

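The crop confirms the target. The smooth light-grey ring is at top-view pixel (365,283), world (398.5,261.4), with a measured diameter of 52 mm and its top at 15 mm. The solid disc is to its left and the toothed gear to its right. Next I'll pin down the drawer's angle and how far it is open, and check clearance to the left machine.

```bash
python3 - <<'E'
from h import *
c=cams.camera("top"); im=c["pixels"]
K=np.array(c["K"],float);R=cv2.Rodrigues(np.array(c["rvec"],float))[0];t=np.array(c["tvec"],float).ravel()
W=np.load("top1.npy")
def at(u,v,z):
    d=R.T@np.linalg.solve(K,[u,v,1.]);o=-R.T@t; return (o+d*(z-o[2])/d[2])[:2]
hsv=cv2.cvtColor(im,cv2.COLOR_BGR2HSV)
blue=((hsv[...,0]>100)&(hsv[...,0]<118)&(hsv[...,1]>120)&(hsv[...,2]>100))
# front edge of unit top: last blue per column
e=[]
for u in range(373,430):
    v=[v for v in range(110,150) if blue[v,u]]
    if v:e.append(at(u,max(v)+.5,60))
e=np.array(e);p=np.polyfit(e[:,1],e[:,0],1);print("unit front edge x=%.3f*y+%.1f"%tuple(p),"yaw",-np.arctan(p[0]),"rms",np.std(e[:,0]-np.polyval(p,e[:,1])), e[:,1].min(),e[:,1].max())
# side edges blue
for nm,fn in(("L",min),("R",max)):
    e=[]
    for v in range(70,135):
        us=[u for u in range(355,445) if blue[v,u]]
        if len(us)>2:e.append(at(fn(us)+(.5 if nm=="R" else -.5),v,60))
    e=np.array(e);q=np.polyfit(e[:,0],e[:,1],1);r=e[:,1]-np.polyval(q,e[:,0]);k=abs(r)<3;q=np.polyfit(e[k,0],e[k,1],1);print(nm,"y=%.3f x+%.1f"%tuple(q),"at700",np.polyval(q,700))
# black liner front edge, z=15 and handle
g=im.max(2)
for u in range(375,424,6):
    vs=[v for v in range(150,195) if g[v,u]<60]
    print(u, [int(x) for x in g[176:204,u]])
print("front/handle pts z15 at v183:",[np.round(at(u,183,15),1) for u in(380,397,415)])
m=(W[...,2]>30)&(W[...,1]>380)&(W[...,1]<750)&(W[...,0]>250)
m&=~((abs(W[...,0]-242)<150)&(abs(W[...,1]-576)<120))
for y in range(380,750,40):
    k=m&(abs(W[...,1]-y)<20); print(y,np.round(np.nanmin(W[k][:,0])) if k.any() else None)
E
```

```text
unit front edge x=0.096*y+684.9 yaw -0.09585464979838536 rms 0.6533647924999195 117.25670583765978 239.23746278509142Traceback (most recent call last):
  File "<stdin>", line 21, in <module>
    raise TypeError("expected non-empty vector for x")
TypeError: expected non-empty vector for x
```

```bash
python3 - <<'E'
from h import *
W=np.load("top1.npy"); im=cv2.imread("pics/top1.png")
a=-0.096; ex=np.array([np.cos(a),np.sin(a)]); ey=np.array([-np.sin(a),np.cos(a)])
sl=np.zeros(im.shape[:2],bool); sl[62:206,355:450]=1
P=W[sl]; s=P[:,:2]@ex; n=P[:,:2]@ey
def rng(nm,k): print(nm,k.sum(),"s",np.round(np.percentile(s[k],[0,2,50,98,100]),1),"n",np.round(np.percentile(n[k],[0,2,50,98,100]),1))
z=P[:,2]
s0=684.9*np.cos(a); print("unit front s",s0)
rng("unit",(z>55)&(z<66)&(s>s0+5))
rng("front top",(z>50)&(z<60)&(s<s0-60))
rng("handle",(z>30)&(z<48)&(s<s0-112))
rng("walls",(z>38)&(z<50)&(s<s0-20)&(s>s0-85))
rng("liner",(z>8)&(z<22)&(s<s0-2)&(s>s0-110))
print("unit-front at n=",ex,ey)
m=(W[...,2]>30)&(W[...,1]>380)&(W[...,1]<750)&(W[...,0]>250)
m&=~((abs(W[...,0]-242)<150)&(abs(W[...,1]-576)<120))
for y in range(380,750,40):
    k=m&(abs(W[...,1]-y)<20); print(y,np.round(np.nanmin(W[k][:,0])) if k.any() else None)
E
```

```text
unit front s 681.7464038782698
unit 2431 s [686.8 688.5 729.6 853.9 856.3] n [175.6 177.7 242.9 317.8 329.8]
front top 251 s [578.3 578.7 582.3 586.7 618.6] n [179.5 181.9 248.5 313.9 316. ]
handle 151 s [552.5 552.8 557.5 569.  569.6] n [212.6 214.2 247.8 282.5 283. ]
walls 134 s [597.  598.1 630.2 660.6 661.7] n [181.4 182.3 186.2 313.9 314.2]
liner 1961 s [575.9 579.2 637.3 678.4 679.7] n [180.1 187.  246.7 306.2 316.5]
unit-front at n= [ 0.99539554 -0.09585261] [0.09585261 0.99539554]
380 465.0
420 465.0
460 465.0
500 465.0
540 464.0
580 465.0
620 None
660 None
700 392.0
740 397.0
```

Emit:
move_arm:
  series: [16,-32,0,0.0375,1,16,-32,0,0.0375,1,16,-32,0,0.0375,1,16,-32,0,0.0375,1,16,-32,0,0.0375,1,16,-32,0,0.0375,1,16,-32,0,0.0375,1,16,-32,0,0.0375,1]
  squeeze: 20

```text
time: 0.82
position: [370.9, 318.1, 233.4]
orientation: [3.141, 0.0, -0.097]
wrist_force: [0.7, 0.2, -0.3]
opening: 1.001
finger_force: 0.0
```

Emit:
move_arm:
  series: [14,-28,0,0,1,14,-28.5,0,0,1,0,0,-35,0,1,0,0,-35,0,1,0,0,-35,0,1,0,0,-35,0,1,0,0,-15,0,1,0,0,0,0,1]

```text
time: 1.48
position: [396.6, 260.9, 74.8]
orientation: [3.134, 0.006, -0.1]
wrist_force: [0.1, -0.5, 0.3]
opening: 0.999
finger_force: 0.0
```

Emit:
move_arm:
  series: [1,0,-20,0,1,0,0,-15,0,1,0,0,-12,0,1,0,0,-8,0,1,0,0,-4,0,1,0,0,0,0,1,0,0,0,0,1,0,0,0,0,1]

```text
time: 2.15
position: [400.1, 264.0, 20.4]
orientation: [-3.14, -0.001, -0.099]
wrist_force: [0.3, -0.5, 0.3]
opening: 1.003
finger_force: 0.0
```

```bash
python3 - <<'E'
from h import *
c=cams.camera("top"); cv2.imwrite("pics/t2.png",cv2.resize(c["pixels"][220:330,290:450],None,fx=5,fy=5))
s=ctrl.get_state();print(s["position"],s["wrist_force"],s["orientation"])
E
```

```text
[400.0942162  263.99096456  20.41671151] [ 0.76014193 -0.09136011  0.15225655] [-3.14001299e+00 -1.07140862e-03 -9.86599558e-02]
```

View pics/t2.png

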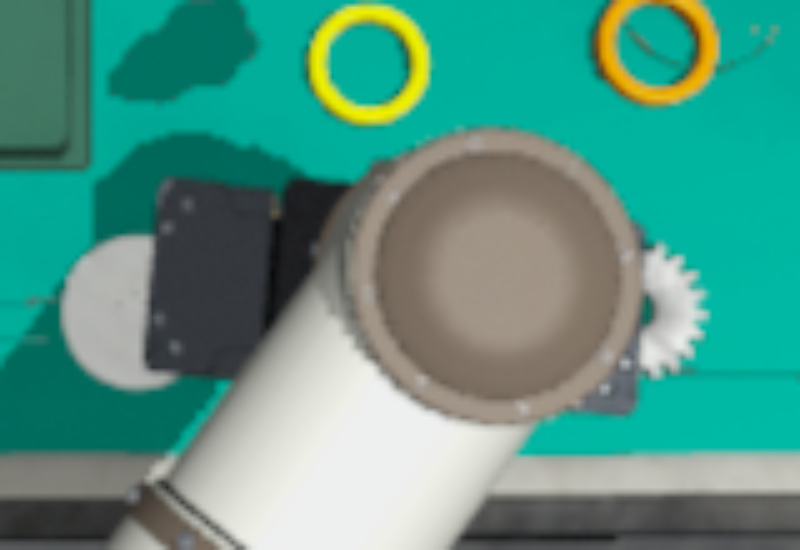

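The wrist hides the ring. The gripper body spans along y above the disc (left) and the gear (right), and both are undisturbed. I'll centre on the ring, lower and close.

Emit:
move_arm:
  series: [-1.5,-2.5,-3,0,1,0,0,-3,0,1,0,0,0,0,1,0,0,0,0,0.5,0,0,0,0,0.5,0,0,0,0,0.5,0,0,0,0,0.5,0,0,0,0,0.5]
  squeeze: 20

```text
time: 2.87
position: [398.2, 261.0, 13.6]
orientation: [-3.141, -0.0, -0.099]
wrist_force: [0.4, 0.5, -0.6]
opening: 0.705
finger_force: 0.0
```

Emit:
move_arm:
  series: [0,0,0,0,0.4,0,0,0,0,0.4,0,0,0,0,0.4,0,0,0,0,0.4,0,0,0,0,0.4,0,0,0,0,0.4,0,0,0,0,0.4,0,0,0,0,0.4]

```text
time: 3.53
position: [398.2, 261.0, 13.6]
orientation: [-3.142, -0.0, -0.099]
wrist_force: [0.2, -0.5, -0.3]
opening: 0.586
finger_force: 20.0
```

Emit:
move_arm:
  series: [0,0,10,0,0.4,0,0,20,0,0.4,0,0,30,0,0.4,0,0,30,0,0.4,0,0,25,0,0.4,0,0,10,0,0.4,0,0,0,0,0.4,0,0,0,0,0.4]

```text
time: 4.2
position: [397.7, 260.7, 138.3]
orientation: [-3.141, 0.0, -0.099]
wrist_force: [-0.1, 0.3, -2.3]
opening: 0.589
finger_force: 20.0
```

Emit:
move_arm:
  series: [16,-5,0,0,0.4,26,-8,0,0,0.4,30,-9,0,0,0.4,30,-9,0,0,0.4,30,-9,0,0,0.4,30,-9,0,0,0.4,26,-8,0,0,0.4,20,-5,0,0,0.4]

```text
time: 4.87
position: [607.0, 197.3, 135.2]
orientation: [3.139, 0.004, -0.101]
wrist_force: [0.9, 0.8, -1.9]
opening: 0.589
finger_force: 20.0
```

Emit:
move_arm:
  series: [20,-6,0,0,0.4,16,-4,0,0,0.4,8,-2,0,0,0.4,3,-1,0,0,0.4,0,0,0,0,0.4,0,0,0,0,0.4,0,0,0,0,0.4,0,0,0,0,0.4]

```text
time: 5.53
position: [652.4, 186.4, 138.8]
orientation: [-3.141, 0.0, -0.098]
wrist_force: [-0.7, 0.1, -1.3]
opening: 0.587
finger_force: 20.0
```

```bash
python3 - <<'E'
from h import *
for n in("top","side"):
    c=cams.camera(n); cv2.imwrite(f"pics/{n}3.png",c["pixels"])
cv2.imwrite("pics/t3.png",cv2.resize(cv2.imread("pics/top3.png")[50:310,280:480],None,fx=2.2,fy=2.2))
s=ctrl.get_state();print(s["position"],s["wrist_force"],s["orientation"],s["opening"],s["finger_force"])
E
```

```text
[652.6669438  186.3643329  138.97888082] [ 0.12783355  0.90680368 -2.09278121] [-3.14134305e+00 -2.61907822e-04 -9.80198914e-02] 0.593932174938273 19.988126999748008
```

View pics/t3.png

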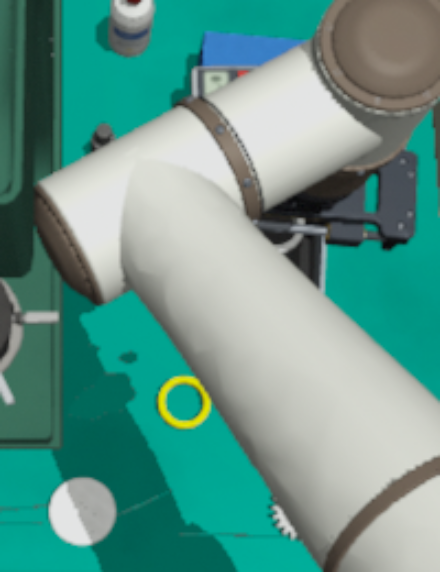

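The arm covers the drawer. The ring is held (opening 0.59), and the elbow looks close to the left machine, so I'll check that clearance from depth before lowering.

```bash
python3 - <<'E'
from h import *
W0=np.load("top1.npy"); W=world(cams.camera("top"))
ch=(abs(W[...,2]-W0[...,2])>40)&(W[...,2]>60)
sub=ch.copy(); sub[:, :270]=0; sub[:,480:]=0; sub[310:]=0
P=W[sub]; i=np.argsort(-P[:,1])[:200:20]; print(np.round(P[i]))
m=(W0[...,0]>450)&(W0[...,1]>330)&(W0[...,1]<480)&(W0[...,2]>60); Q=W0[m]
for z in range(60,760,60):
    k=abs(Q[:,2]-z)<30
    if k.any(): print(z,"machine ymin",np.round(Q[k][:,1].min()), "x",np.round(Q[k][:,0].min()))
m=(W0[...,0]>420)&(W0[...,1]>-100)&(W0[...,1]<100)&(W0[...,2]>60); Q=W0[m]
for z in range(60,760,60):
    k=abs(Q[:,2]-z)<30
    if k.any(): print(z,"right ymax",np.round(Q[k][:,1].max()))
k=P[:,1]<80; print("arm right",np.round(P[k][np.argsort(P[k][:,1])[:100:10]]))
E
```

```text
[[580. 394. 432.]
 [558. 392. 430.]
 [564. 391. 453.]
 [580. 390. 457.]
 [555. 389. 455.]
 [551. 388. 432.]
 [575. 387. 463.]
 [548. 386. 456.]
 [569. 386. 468.]
 [551. 385. 460.]]
60 machine ymin 331.0 x 465.0
120 machine ymin 386.0 x 494.0
180 machine ymin 390.0 x 542.0
240 machine ymin 391.0 x 544.0
300 machine ymin 391.0 x 728.0
360 machine ymin 391.0 x 727.0
420 machine ymin 360.0 x 500.0
480 machine ymin 361.0 x 601.0
540 machine ymin 390.0 x 481.0
600 machine ymin 390.0 x 481.0
660 machine ymin 390.0 x 481.0
60 right ymax 100.0
120 right ymax 8.0
180 right ymax 8.0
240 right ymax 18.0
300 right ymax -4.0
360 right ymax -5.0
420 right ymax -6.0
480 right ymax -4.0
540 right ymax -6.0
arm right []
```

View pics/side3.png

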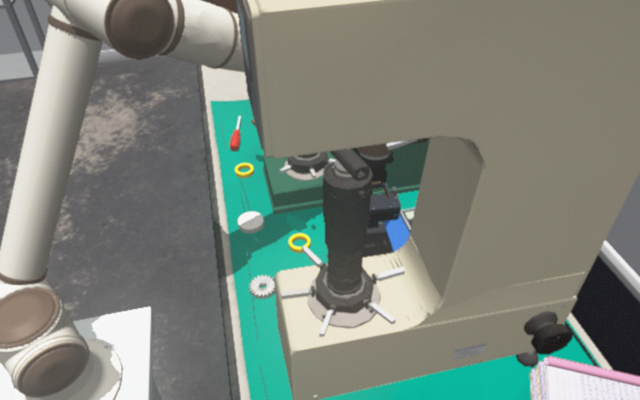

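```bash
python3 - <<'E'
from h import *
W0=np.load("top1.npy")
v,u=np.mgrid[:400,:640]
m=(W0[...,1]>350)&(W0[...,1]<460)&(W0[...,0]>480)&(W0[...,2]>60)&(W0[...,2]<640)
idx=np.argwhere(m)[::12]
for a,b in idx[:60]: print((b,a),np.round(W0[a,b]).astype(int).tolist(),end=" ")
S=np.load("side1.npy"); m=(S[...,1]>370)&(S[...,1]<520)&(S[...,0]>420)&(S[...,2]>60); Q=S[m]
print()
for z in range(60,700,40):
    k=abs(Q[:,2]-z)<20
    if k.any(): print(z,k.sum(),np.round(Q[k].min(0)),np.round(Q[k].max(0)))
print(np.round(ctrl.get_state()["qpos"],3),np.round(ctrl.get_state()["effort"],1))
E
```

```text
(np.int64(278), np.int64(0)) [647, 402, 640] (np.int64(290), np.int64(0)) [661, 391, 620] (np.int64(302), np.int64(0)) [784, 385, 439] (np.int64(314), np.int64(0)) [773, 368, 455] (np.int64(284), np.int64(1)) [649, 396, 635] (np.int64(296), np.int64(1)) [749, 391, 487] (np.int64(308), np.int64(1)) [773, 376, 452] (np.int64(278), np.int64(2)) [645, 402, 640] (np.int64(291), np.int64(2)) [659, 390, 620] (np.int64(303), np.int64(2)) [779, 383, 441] (np.int64(315), np.int64(2)) [773, 366, 450] (np.int64(287), np.int64(3)) [651, 394, 629] (np.int64(299), np.int64(3)) [782, 389, 433] (np.int64(311), np.int64(3)) [772, 372, 449] (np.int64(283), np.int64(4)) [646, 397, 636] (np.int64(295), np.int64(4)) [722, 391, 522] (np.int64(307), np.int64(4)) [772, 377, 447] (np.int64(319), np.int64(4)) [773, 361, 445] (np.int64(292), np.int64(5)) [670, 391, 598] (np.int64(304), np.int64(5)) [772, 382, 445] (np.int64(316), np.int64(5)) [770, 365, 448] (np.int64(287), np.int64(6)) [649, 394, 628] (np.int64(299), np.int64(6)) [816, 391, 375] (np.int64(312), np.int64(6)) [769, 370, 446] (np.int64(285), np.i
[... 1178 characters left out ...]
12), np.int64(15)) [770, 370, 424] (np.int64(288), np.int64(16)) [638, 393, 628] (np.int64(300), np.int64(16)) [833, 391, 322] (np.int64(291), np.int64(17)) [640, 390, 623] (np.int64(283), np.int64(18)) [629, 397, 640] (np.int64(295), np.int64(18)) [704, 391, 520] (np.int64(288), np.int64(19)) [634, 393, 629] (np.int64(300), np.int64(19)) [826, 391, 324] (np.int64(291), np.int64(20)) [638, 390, 622] (np.int64(283), np.int64(21)) [627, 397, 638] 
60 1537 [461. 384.  60.] [871. 520.  80.]
100 1460 [490. 384.  80.] [872. 503. 120.]
140 875 [539. 385. 120.] [875. 463. 160.]
180 121 [722. 385. 160.] [874. 405. 174.]
[ 0.516  0.546  0.027 -0.    -1.052  0.957] [  0.  -46.6  18.1   4.1   0.1  -0. ]
```

The ring hangs over the drawer, and the elbow housing at about (565,392,440) is beside the green head's right face at y≈391. I'll check how low that face reaches.

```bash
python3 - <<'E'
from h import *
W0=np.load("top1.npy"); W=world(cams.camera("top"))
for v in range(20,215,12):
    print(v,[(int(u),*np.round(W0[v,u]).astype(int).tolist()) for u in (288,292,294,296,298,300,302,304,306)])
# elbow housing: points in changed region close to machine
ch=(abs(W[...,2]-W0[...,2])>40)
for v in range(125,190,6):
    us=np.where(ch[v,270:480])[0]
    if len(us): print(v,[(int(270+u),*np.round(W[v,270+u]).astype(int).tolist()) for u in us[:4]])
E
```

```text
20 [(288, 633, 393, 629), (292, 653, 390, 598), (294, 684, 391, 548), (296, 725, 391, 482), (298, 765, 391, 418), (300, 824, 391, 324), (302, 907, 391, 193), (304, 1028, 391, -2), (306, 1028, 387, -2)]
32 [(288, 620, 392, 631), (292, 640, 390, 596), (294, 671, 391, 544), (296, 711, 391, 477), (298, 749, 391, 414), (300, 805, 391, 319), (302, 884, 391, 187), (304, 996, 391, -2), (306, 995, 386, 1)]
44 [(288, 609, 393, 627), (292, 626, 390, 597), (294, 656, 391, 544), (296, 723, 393, 426), (298, 730, 391, 413), (300, 785, 391, 317), (302, 859, 391, 185), (304, 953, 391, 19), (306, 952, 386, 19)]
56 [(288, 595, 392, 630), (292, 616, 390, 592), (294, 643, 391, 541), (296, 729, 395, 381), (298, 732, 392, 375), (300, 762, 391, 318), (302, 833, 391, 185), (304, 923, 391, 17), (306, 924, 386, 16)]
68 [(288, 582, 392, 632), (292, 602, 390, 593), (294, 628, 391, 541), (296, 729, 396, 340), (298, 731, 393, 337), (300, 743, 391, 314), (302, 808, 391, 185), (304, 891, 391, 19), (306, 891, 386, 19)]
80 [(288, 569, 392, 635), (292, 590, 390, 591), (294, 615, 391, 539), (296, 728, 398, 299), (298, 7
[... 2705 characters left out ...]
 562, 393, 445), (296, 560, 391, 451), (297, 559, 390, 454), (298, 558, 389, 457)]
155 [(296, 559, 392, 428), (297, 555, 390, 441), (298, 553, 389, 449), (299, 551, 387, 454)]
161 [(299, 551, 388, 426), (300, 549, 387, 433), (301, 546, 385, 445), (302, 543, 384, 454)]
167 [(302, 544, 384, 421), (303, 542, 383, 430), (304, 539, 381, 440), (305, 536, 380, 450)]
173 [(306, 535, 379, 426), (307, 532, 377, 436), (308, 530, 376, 444), (309, 529, 375, 448)]
179 [(311, 525, 372, 432), (312, 524, 371, 436), (313, 523, 370, 441), (314, 522, 368, 444)]
185 [(320, 522, 360, 410), (321, 519, 359, 423), (322, 517, 358, 432), (323, 515, 357, 439)]<stdin>:4: RuntimeWarning: invalid value encountered in cast
```

The head's underside is at about z 500 and the elbow stays below it, so lowering only adds clearance. Lowering now.

Emit:
move_arm:
  series: [0,0,-15,0,0.4,0,0,-25,0,0.4,0,0,-25,0,0.4,0,0,-20,0,0.4,0,0,-10,0,0.4,0,0,-5,0,0.4,0,0,0,0,0.4,0,0,0,0,0.4]

```text
time: 6.4
position: [654.0, 186.3, 39.6]
orientation: [-3.141, -0.002, -0.098]
wrist_force: [0.7, -0.2, -1.8]
opening: 0.589
finger_force: 20.0
```

Emit:
move_arm:
  series: [0,0,-3,0,0.4,0,0,-2,0,0.4,0,0,-2,0,0.4,0,0,-1,0,0.4,0,0,-1,0,0.4,0,0,0,0,0.4,0,0,0,0,0.4,0,0,0,0,0.4]

```text
time: 7.07
position: [653.2, 185.9, 29.6]
orientation: [-3.142, -0.0, -0.099]
wrist_force: [0.5, 0.5, -1.4]
opening: 0.586
finger_force: 20.0
```

Not touching yet. I'll go down 1 mm, then open slightly and lift.

Emit:
move_arm:
  series: [0,0,-1,0,0.4,0,0,0,0,0.4,0,0,0,0,0.67,0,0,0,0,0.67,0,0,0,0,0.67,0,0,0,0,0.67,0,0,0,0,0.67,0,0,0,0,0.67]

```text
time: 7.73
position: [653.2, 186.0, 28.5]
orientation: [3.142, 0.0, -0.099]
wrist_force: [-0.5, 0.3, -0.7]
opening: 0.671
finger_force: 0.0
```

Emit:
move_arm:
  series: [0,0,5,0,0.67,0,0,10,0,0.67,0,0,20,0,0.67,0,0,25,0,0.67,0,0,20,0,0.67,0,0,15,0,0.67,0,0,0,0,0.67,0,0,0,0,0.67]

```text
time: 8.4
position: [653.7, 186.3, 125.5]
orientation: [-3.14, -0.003, -0.099]
wrist_force: [-0.5, 0.4, -0.2]
opening: 0.671
finger_force: 0.0
```

Emit:
move_arm:
  series: [-20,2,0,0,0,-30,3,0,0,0,-30,3,0,0,0,-30,3,0,0,0,-20,2,0,0,0,-10,1,0,0,0,0,0,0,0,0,0,0,0,0,0]

```text
time: 9.07
position: [513.6, 200.2, 123.5]
orientation: [3.142, -0.0, -0.098]
wrist_force: [0.7, 0.5, 0.5]
opening: 0.147
finger_force: 0.0
```

```bash
python3 - <<'E'
from h import *
c=cams.camera("top"); cv2.imwrite("pics/t4.png",cv2.resize(c["pixels"][50:310,280:480],None,fx=2.2,fy=2.2))
W=world(c)
a=-0.096; ex=np.array([np.cos(a),np.sin(a)]); ey=np.array([-np.sin(a),np.cos(a)])
P=W[W[...,2]<70]; s=P[:,:2]@ex;n=P[:,:2]@ey
k=(P[:,2]>24)&(P[:,2]<36)&(s>588)&(s<680)&(abs(n-248)<55); print(k.sum(),s[k].min(),s[k].max(),n[k].min(),n[k].max(),np.median(P[k][:,2]))
s_=ctrl.get_state();print(s_["position"],s_["wrist_force"],s_["opening"])
E
```

```text
209 606.2840794634247 659.3515244377816 222.72467979829943 274.36446321000926 30.14530238993018
[514.20474595 200.2280717  123.4833971 ] [ 0.81164678  0.35584678 -0.1396046 ] 0.09946294101535093
```

View pics/t4.png

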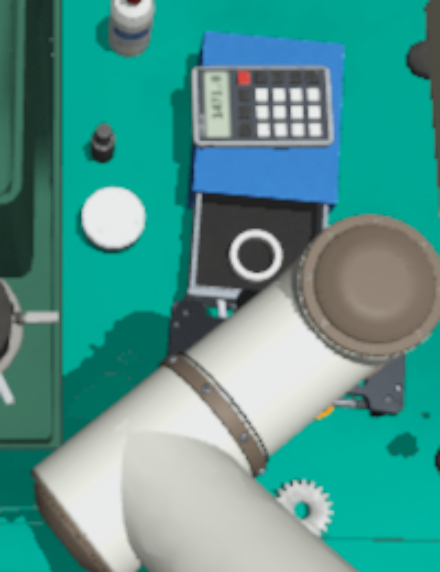

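The ring lies flat in the drawer at crop (257,255): top at z≈30, centred on the mid-line and released. The gripper is clear in front. Next I lower the closed fingers in front of the handle.

Emit:
move_arm:
  series: [5,-1,-15,0,0,5,-1,-20,0,0,5,-1,-20,0,0,5,0,-15,0,0,5,0,-10,0,0,0,0,-5,0,0,0,0,0,0,0,0,0,0,0,0]

```text
time: 9.78
position: [538.7, 197.0, 38.7]
orientation: [-3.142, -0.0, -0.099]
wrist_force: [0.3, -1.3, 0.4]
opening: 0.003
finger_force: 0.0
```

Emit:
move_arm:
  series: [5,-0.5,0,0,0,5,-0.5,0,0,0,5,-0.5,0,0,0,5,-0.5,0,0,0,5,-0.5,0,0,0,5,-0.5,0,0,0,5,-0.5,0,0,0,5,-0.5,0,0,0]

```text
time: 10.45
position: [578.5, 192.9, 38.6]
orientation: [3.141, 0.0, -0.099]
wrist_force: [-2.5, 0.8, 0.3]
opening: 0.008
finger_force: 0.9
```

Emit:
move_arm:
  series: [6,-0.6,0,0,0,9,-0.9,0,0,0,10,-1,0,0,0,10,-1,0,0,0,10,-1,0,0,0,9,-0.9,0,0,0,8,-0.8,0,0,0,6,-0.6,0,0,0]

```text
time: 11.12
position: [647.4, 186.0, 38.4]
orientation: [-3.141, -0.0, -0.099]
wrist_force: [-1.6, 1.3, 1.9]
opening: 0.004
finger_force: 1.0
```

Emit:
move_arm:
  series: [2,-0.2,0,0,0,2,-0.2,0,0,0,2,-0.2,0,0,0,2,-0.2,0,0,0,2,-0.2,0,0,0,1,-0.1,0,0,0,1,-0.1,0,0,0,0,0,0,0,0]

```text
time: 11.78
position: [656.5, 185.0, 38.3]
orientation: [3.141, 0.004, -0.099]
wrist_force: [-5.6, 2.0, 2.0]
opening: 0.004
finger_force: 2.8
```

Emit:
move_arm:
  series: [1,-0.1,0,0,0,0,0,0,0,0,1,-0.1,0,0,0,0,0,0,0,0,0,0,0,0,0,0,0,0,0,0,0,0,0,0,0,0,0,0,0,0]

```text
time: 12.45
position: [656.7, 184.9, 38.2]
orientation: [3.14, 0.007, -0.099]
wrist_force: [-10.5, 3.0, 4.1]
opening: 0.003
finger_force: 5.0
```

```bash
python3 - <<'E'
from h import *
s=ctrl.get_state();print(s["position"],s["wrist_force"],s["moment"],s["qpos"])
E
```

```text
[656.65208803 184.90439069  38.2228709 ] [-10.52728039   3.03311646   4.12072518] [ 0.92810278  2.792777   -0.0087934 ] [ 0.50990849  0.65685591 -0.0499333  -0.00297213 -0.87086121  0.96391856]
```

The drawer has met a hard stop. I'll back off and check whether that is fully shut.

Emit:
move_arm:
  series: [-5,0.5,0,0,0,-15,1.5,0,0,0,-30,3,0,0,0,-35,3,0,0,0,-35,3,0,0,0,-35,3,0,0,0,-20,2,20,0,0,0,0,30,0,0]

```text
time: 13.12
position: [479.7, 198.8, 86.6]
orientation: [3.136, 0.007, -0.097]
wrist_force: [1.3, 1.1, -0.1]
opening: 0.005
finger_force: 0.0
```

Emit:
move_arm:
  series: [-20,0,30,0,0,-30,0,20,0,0,-30,0,0,0,0,-20,0,0,0,0,0,0,0,0,0,0,0,0,0,0,0,0,0,0,0,0,0,0,0,0]

```text
time: 13.78
position: [386.3, 201.2, 138.7]
orientation: [-3.141, -0.001, -0.099]
wrist_force: [0.1, -0.3, -0.3]
opening: 0.007
finger_force: 0.0
```

```bash
python3 - <<'E'
from h import *
c=cams.camera("top"); cv2.imwrite("pics/t5.png",cv2.resize(c["pixels"][50:310,280:480],None,fx=2.2,fy=2.2))
W=world(c)
a=-0.096; ex=np.array([np.cos(a),np.sin(a)]); ey=np.array([-np.sin(a),np.cos(a)])
P=W[W[...,2]<80]; s=P[:,:2]@ex;n=P[:,:2]@ey;z=P[:,2]
def rng(nm,k): print(nm,k.sum(),np.round(np.percentile(s[k],[0,2,50,98,100]),1))
rng("handle",(z>30)&(z<48)&(s>600)&(s<672)&(abs(n-248)<40))
rng("top>50",(z>50)&(s>600)&(s<720)&(abs(n-248)<70))
s_=ctrl.get_state();print(s_["position"],s_["wrist_force"])
E
```

```text
handle 160 [649.1 649.5 654.6 671.2 671.9]
top>50 1276 [674.4 675.7 696.7 719.  720. ]
[386.16072716 201.03785324 138.46161463] [-0.21571521 -0.91819105 -0.03622548]
```

View pics/t5.png

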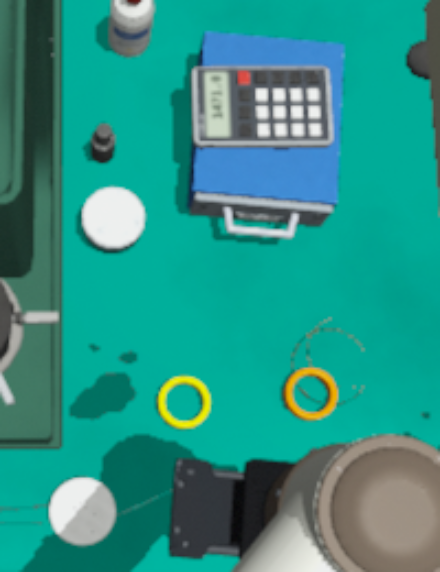

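The front's 8 mm top strip sits just before the blue edge (s≈674–682), which would fit a front resting against the unit. To be sure it's fully shut, I'll push once more, somewhat harder.

Emit:
move_arm:
  series: [30,0,0,0,0,35,0,0,0,0,35,-1,-20,0,0,20,0,-25,0,0,10,0,-25,0,0,5,0,-20,0,0,5,0,-10,0,0,0,0,0,0,0]

```text
time: 14.5
position: [525.1, 198.5, 35.4]
orientation: [3.138, 0.004, -0.1]
wrist_force: [-0.4, -0.1, -0.0]
opening: 0.006
finger_force: 0.0
```

Emit:
move_arm:
  series: [15,-1.5,0,0,0,20,-2,0,0,0,20,-2,0,0,0,20,-2,0,0,0,20,-2,0,0,0,10,-1,0,0,0,5,-0.5,0,0,0,0,0,0,0,0]

```text
time: 15.17
position: [636.3, 188.8, 39.6]
orientation: [-3.141, -0.002, -0.099]
wrist_force: [0.5, 0.2, 0.0]
opening: 0.005
finger_force: 0.0
```

Emit:
move_arm:
  series: [6,-0.6,0,0,0,5,-0.5,0,0,0,4,-0.4,0,0,0,3,-0.3,0,0,0,2,-0.2,0,0,0,2,-0.2,0,0,0,2,-0.2,0,0,0,0,0,0,0,0]

```text
time: 15.83
position: [656.7, 186.5, 38.4]
orientation: [3.14, 0.005, -0.099]
wrist_force: [-6.7, 2.0, 3.9]
opening: 0.006
finger_force: 3.5
```

Emit:
move_arm:
  series: [1.5,-0.1,0,0,0,1.5,-0.1,0,0,0,1.5,-0.1,0,0,0,1,-0.1,0,0,0,0,0,0,0,0,0,0,0,0,0,0,0,0,0,0,0,0,0,0,0]

```text
time: 16.5
position: [657.1, 186.4, 38.4]
orientation: [3.137, 0.015, -0.099]
wrist_force: [-18.9, 6.0, 12.4]
opening: 0.009
finger_force: 9.8
```

```bash
python3 - <<'E'
from h import *
s=ctrl.get_state();print(s["position"],s["wrist_force"],s["moment"])
c=cams.camera("side"); cv2.imwrite("pics/s6.png",cv2.resize(c["pixels"][120:280,230:440],None,fx=3.6,fy=3.6,interpolation=cv2.INTER_CUBIC))
E
```

```text
[657.12960244 186.42009997  38.36293851] [-18.93556806   5.96041151  12.40449109] [1.69111911 5.45890727 0.03097164]
```

View pics/s6.png

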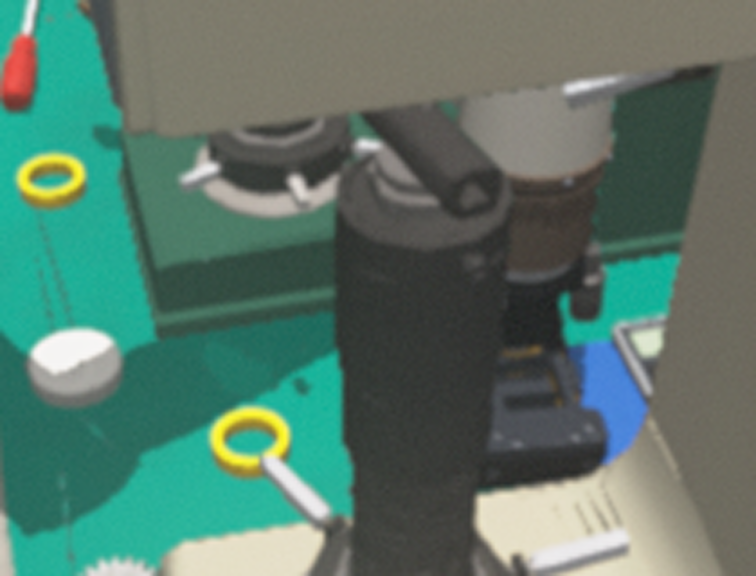

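The drawer holds at the same spot under 19 N. The moment lever of about 0.28 m puts the contact at the fingertips on the handle, so the front is seated against the unit and shut. The side crop shows the gripper body clear of the calculator. Backing off now, then a final check.

Emit:
move_arm:
  series: [-5,0.5,0,0,0,-10,1,0,0,0,-25,2.5,0,0,0,-35,3,0,0,0,-35,3,0,0,0,-35,3,0,0,0,-20,0,20,0,0,-5,0,30,0,0]

```text
time: 17.22
position: [489.0, 196.9, 86.2]
orientation: [3.135, 0.008, -0.098]
wrist_force: [1.3, -0.1, -0.4]
opening: 0.008
finger_force: 0.0
```

Emit:
move_arm:
  series: [-5,0,35,0,0,0,5,35,0,0,0,10,20,0,0,0,0,0,0,0,0,0,0,0,0,0,0,0,0,0,0,0,0,0,0,0,0,0,0,0]

```text
time: 17.88
position: [489.1, 213.2, 177.1]
orientation: [3.139, 0.002, -0.099]
wrist_force: [-0.3, -1.2, 0.5]
opening: 0.001
finger_force: 0.0
```

```bash
python3 - <<'E'
from h import *
c=cams.camera("top"); W=world(c); W0=np.load("top1.npy")
a=-0.096; ex=np.array([np.cos(a),np.sin(a)]); ey=np.array([-np.sin(a),np.cos(a)])
P=W[W[...,2]<80]; s=P[:,:2]@ex;n=P[:,:2]@ey;z=P[:,2]
k=(z>30)&(z<48)&(s>600)&(s<672)&(abs(n-248)<40); print("handle",k.sum(),np.percentile(s[k],[0,2,50]))
k=(z>50)&(z<57.5)&(s>600)&(s<700)&(abs(n-248)<60); print("front",np.percentile(s[k],[0,2,50,98]))
def circ(W,x,y):
    k=(np.hypot(W[...,0]-x,W[...,1]-y)<45)&(W[...,2]>8)&(W[...,2]<25); return k.sum(),cv2.minEnclosingCircle(W[k][:,:2].astype(np.float32)) if k.any() else None
for x,y in((400,363),(400,148)): print(circ(W0,x,y),circ(W,x,y), circ(world(cams.camera("side")),x,y), circ(np.load("side1.npy"),x,y))
s_=ctrl.get_state();print(s_["position"],s_["wrist_force"],s_["time"])
E
```

```text
handle 162 [649.08953747 649.50797706 654.9250756 ]
front [674.70973984 675.20507388 679.25351262 696.23015309]
(np.int64(730), ((399.99249267578125, 363.1243591308594), 32.400779724121094)) (np.int64(0), None) (np.int64(398), ((396.3520202636719, 361.6590270996094), 35.76033020019531)) (np.int64(400), ((396.1714782714844, 360.09576416015625), 34.91401672363281))
(np.int64(480), ((400.0145263671875, 148.13075256347656), 30.09037208557129)) (np.int64(470), ((399.5196228027344, 147.5114288330078), 30.137123107910156)) (np.int64(398), ((394.4240417480469, 146.2590789794922), 31.719484329223633)) (np.int64(395), ((396.1343078613281, 146.53936767578125), 31.308494567871094))
[489.46640894 213.56563323 177.67709802] [ 0.10202359  0.27299061 -0.81278606] 18.0333
```

The drawer is at its stop, the gear and disc haven't moved, and the arm is touching nothing. Handing in.

```bash
python3 -c "
from bench import ctrl
print(ctrl.job_done())"
```

```text
the job is handed in; nothing more can be done
None
```

The ring was laid flat and released in the drawer, which I pushed to its hard stop (outer face about 7 mm proud of the unit, about the 8 mm front's thickness, so I took it as fully shut); the gear and disc are where they lay, and the job was handed in at about 18 s with the robot touching nothing.

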